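# Slide the loaded bottle board home into its notches

## Robot

A 6-joint arm with a two-finger parallel gripper is mounted at the origin on the work surface. World frame = base frame: x ahead of the robot, y to its left, z up, the work surface at z = 0. Lengths are in m, angles in rad, forces in N, time in s.
With the tool pointing down it reaches from about 0.225 to 0.875 m from the base axis. Payload 3.4 kg.
Tool frame: the origin (TCP) lies midway between the tips of the shut fingers; the grasp point (between the pads) lies 19 mm behind it (manip.grasp_offset is the distance from the TCP to the grasp point, in m); x points along the fingers, y is the direction in which the jaws open and shut, and the axes are right-handed (so a half turn about x gives the same grasp; the last joint's range is limited). The gripper opens to 85 mm and grips with 20 to 120 N. Pads are 22 mm wide; open, the fingers measure 114 mm over their backs; the gripper's body (76 mm by 85 mm) begins 54 mm behind the grasp point. The pads swing forward as they close: fully open they stand 13 mm farther back than shut.
Start: joints at [1.027, 0.276, 1.505, -0, 1.361, -0.121], TCP at [0.236, 0.524, 0.231] pointing down, gripper open.
Joint ranges: [-2.89, 2.89], [-0.75, 2.08], [0.22, 2.7], [-1.18, 4.32], [0.11, 2.71], [-2.7, 2.7]. Speed limits (rad/s): [2.57, 2.57, 3.14, 3.14, 3.14, 3.14].

## Interface

Orientations are given as a unit quaternion [w, x, y, z].
In Python, from rig import manip gives the robot as it stands.
- The arm moves only by the shell command python3 -m creep 'ROWS' [OPENING] [FORCE]. ROWS is a JSON object of lists of equal length, an entry for each row: "delta_pos": the shift along the tool's x, y, z in cm, a list of three; "dr": the turn, a rotation vector about the tool's x, y, z in rad, a list of three. In form: {"delta_pos": [[dx, dy, dz], ...], "dr": [[rx, ry, rz], ...]}. A call has 1 to 10 rows; each row is the pose to reach, as a shift and turn from the pose commanded when the call began, along the tool's axes at that moment; what a row does not reach only later rows make up. A row lasts 1/10 s, in which the tool goes at most 50 mm and 8.59 degrees, less where a joint would pass 70% of its speed; a pose out of reach is approached as far as the arm can. A call with a gripper value outside its range is refused whole. OPENING is the opening, from -1 (shut) to 1 (fully open), set as the call begins (- or left out, the last holds). The fingers move at their own pace and stop on an object; FORCE is the grip in N (left out, the last holds). Time passes only in rows, so rows that repeat a pose let the fingers close. It gives the time, the measured TCP pose, the force and the opening at its end, in the units of the state.
- manip.get_state(): the state, without advancing time (a new reading comes with each control period).
- manip.get_image(name): name is "scene" or "top"; returns a dict with "pixels" (384x512x3 uint8, blue, green, red), "depth" (384x512 float32, m along the optical axis (not along the pixel's ray), 0 where there is no reading), "intrinsics" (3x3 intrinsics, pixels), "k1" (the pictures are not rectified: a ray, as slopes to the right and down, at radius r is drawn at 1 + k1 r^2 times it, then the intrinsics apply), "rvec" (rotation vector, rad) and "tvec" (3), from world to camera coordinates, as OpenCV has them. Camera axes: x right, y down, z forward; pixel columns grow to the right and rows downward; lengths in m; the calibration is good to about 2 mm. A picture is of the moment at which its call begins.
- manip.sign_off(): hands the job in, once; it reports no verdict.
The state is a dict: "clock": time; "qpos": joint angles; "qd": joint speeds; "effort": joint torques, N m; "position": TCP position; "ee_rot": TCP orientation; "contact_force": force on the tool from outside, world axes, zero at the start; "moment": the same for the moment, N m; "width": finger opening in m.
Only numpy, scipy, OpenCV 4.12 (cv2) and the standard library are available. Lean on these libraries where they do the work, as an engineer would, in place of code of your own. Each camera call takes 0.05 s, during which the arm holds its last target. There are 200 camera calls.

## Task

Push the wooden bottle board along its rails with a fingertip, away from you, until you feel it drop down into the locating notches, then take the hand clear. Do not lift or tip the board or touch the bottle and flask standing on it; they must stay upright on the board, and the beaker, funnel and balance on the bench are to be left alone.

Things in the scene. Friction and masses are not known exactly. Their poses are not given: they have to be found in the camera images.
- stand: Fixed wooden rail stand, 360 long (x) x 167 wide x 70 high. Origin: centre of its underside, on the bench. +x: the way the board is to be slid, roughly away from the robot; z up. Two rails along x, 30 wide, centres at y = +-62.5, tops 50 above the bench; the 95 wide gap between them is free and open at both ends (crossbars only 12 high). Lips outside the rails, 70 high, guide the board with 2.5 play a side.
- notches (a point): Middle of the gap, at rail top height, over the narrow notches; axes as the stand's: x = -20, y = 0, z = 50 in its frame. Both rails have a narrow notch here (16 along x, 7 deep) and a wide notch 150 further along +x (34 along x, 7 deep). There is no end stop: the notch walls alone hold the seated board.
- home (a point): The point where the board's origin lies when the board is seated in the notches: x = 60, y = 0, z = 53 in the stand's frame; axes as the stand's.
- board: Loose plywood board, deck 200 long (x) x 150 wide x 14 thick, 0.25 to 0.5 kg, its +x the same way as the stand's. Origin: centre of the deck's underside. Two battens under it, 10 high: front one 30 long at x = 70, back one 12 long at x = -80. They slide on the rail tops (origin 60 above the bench) and drop 7 (origin at 53) only when both are over their notches, with 2 play each way.
- board_back (a point): Middle of the board's upright back edge, the face to push, towards the robot: 100 behind and 7 above the board's origin; 67 above the bench while sliding, 60 seated. Free space behind and below it between the rails. It starts 60 to 120 short of home. Sliding the loaded board takes about 3 to 11 N; once seated the notch walls stop it and the push force rises sharply.
- bottle: Closed amber glass bottle, diameter 50, 100 high, loose, standing on the front half of the board. Origin: centre of its underside; z up.
- flask: Stoppered clear glass volumetric flask, largest diameter 56, 102 high, loose, standing on the front half of the board beside the bottle. Origin: centre of its underside; z up.
- beaker: Clear glass beaker, diameter 68, 85 high, loose on the bench to the right of the stand. Origin: centre of its underside.
- funnel: White plastic funnel standing mouth down, diameter 84, 85 high, loose on the bench to the right of the stand. Origin: centre of its underside.
- balance: Grey laboratory balance with a steel pan, 200 x 260 x 67 high, fixed on the bench to the left of the stand. Origin: centre of its underside.
Mind the look-alikes: they are no part of the job. Leave any green look-alike of the bottle alone.

How it is judged:
On the way:
1. the fingers push the board while it still rides on the rails, short of the notches (contact force between the fingers and board above 0.3 N and x of board in the frame of home below -0.01 m and z of board in the frame of home above 0.004 m).
At the end, for the whole second after the job is handed in: The board lies level, at rest and dropped into the notches: its origin within 4 mm of the home point along the rails, within 5 mm across them and no more than 2.5 mm above it. The bottle and the flask stand upright on it, at rest, and the robot is clear (x of board in the frame of home between -0.004 and 0.004 m and y of board in the frame of home between -0.005 and 0.005 m and z of board in the frame of home below 0.0025 m and angle between board's own z axis and vertical below 0.03 rad and angle between the x axis of board and the x axis of stand, either way round below 0.08 rad and linear speed of board below 0.01 m/s and angle between each of bottle, flask's own z axis and vertical below 0.1 rad and linear speed of each of bottle, flask below 0.02 m/s and z of bottle in the frame of board between 0.009 and 0.02 m and x of bottle in the frame of board between -0.1 and 0.1 m and y of bottle in the frame of board between -0.075 and 0.075 m and z of flask in the frame of board between 0.009 and 0.02 m and x of flask in the frame of board between -0.1 and 0.1 m and y of flask in the frame of board between -0.075 and 0.075 m); the robot touches nothing.
It fails at once if the board is lifted off its rails or tipped up (z of board in the frame of stand above 0.067 m or angle between board's own z axis and vertical above 0.15 rad).
It fails at once if the robot touches the bottle or the flask on the board (contact force between any of the fingers, the arm and bottle above 0.5 N or contact force between any of the fingers, the arm and flask above 0.5 N).
It fails at once if the bottle or the flask on the board tips over (angle between any of bottle, flask's own z axis and vertical above 0.5 rad).
It fails at once if the beaker, the funnel or the balance is disturbed (distance of any of beaker, funnel from where it was at the start of the episode above 0.015 m or contact force between any of the fingers, the arm and balance above 2 N).
It also fails if it takes over 35 s, if anything falls off the work surface, if the arm or the gripper's body presses on something with over 40 N, if the wrist force passes 120 N, or if a joint passes its speed limit or range.

## Working session

There is one attempt and no reset: what is moved stays moved. The work goes in short steps, Python scripts to look and compute and a shell command to move; the robot and the scene stay as the last step left them, time stands still between calls to the robot, and variables do not carry over. Pictures are saved under pics/ and viewed, about 8 in all and at most 12, crops included, and the job is handed in when it is done.

```bash
mkdir -p pics; ls; cat > h.py <<'E'
import numpy as np,cv2
from rig import manip
def grab(n):
    im=manip.get_image(n); cv2.imwrite(f'pics/{n}_{manip.get_state()["clock"]:.2f}.png',im['pixels']); return im
def cloud(im):
    K=np.array(im['intrinsics']);R=cv2.Rodrigues(np.array(im['rvec'],float))[0];t=np.array(im['tvec'],float).ravel()
    h,w=im['depth'].shape;u,v=np.meshgrid(np.arange(w),np.arange(h))
    k1=float(im['k1'])
    p=cv2.undistortPoints(np.stack([u,v],-1).reshape(-1,1,2).astype(float),K,np.array([k1,0,0,0.])).reshape(h,w,2)
    d=im['depth'];c=np.dstack([p[...,0]*d,p[...,1]*d,d])
    W=(c-t)@R; W[d==0]=np.nan
    return W
E
python3 - <<'E'
from h import *
for n in('scene','top'):
    im=grab(n);np.savez(f'{n}.npz',W=cloud(im),p=im['pixels'])
    R=cv2.Rodrigues(np.array(im['rvec'],float))[0];print(n,-R.T@np.array(im['tvec']).ravel())
a,b=[np.load(f'{n}.npz')['p'] for n in('scene','top')]
print(manip.get_state())
E
ls pics
```

```text
pics
scene [ 1.37807789 -0.46132162  0.74984056]
top [0.45902868 0.05130209 1.40150129]
{'clock': 0.1, 'qpos': array([ 1.02699743e+00,  2.76522303e-01,  1.50602768e+00,  2.58125290e-06,
        1.36068670e+00, -1.21004041e-01]), 'qd': array([ 1.47710394e-03, -1.20804565e-04, -4.26804842e-03,  4.51122248e-05,
       -1.44215388e-03, -2.05582315e-03]), 'effort': array([ 4.18701370e-05, -4.17700052e+01, -2.46403813e+01, -6.48953915e-05,
        5.80147011e-03,  2.03774960e-05]), 'position': array([0.23568632, 0.52395486, 0.23052317]), 'ee_rot': array([ 0.69117484,  0.14782068,  0.69155587, -0.14891897]), 'contact_force': array([-0.08692375, -0.2505973 ,  0.31383677]), 'moment': array([-0.03921094, -0.00473191,  0.00616186]), 'width': 0.08520459293002768}
scene_0.05.png
top_0.10.png
```

View pics/scene_0.05.png

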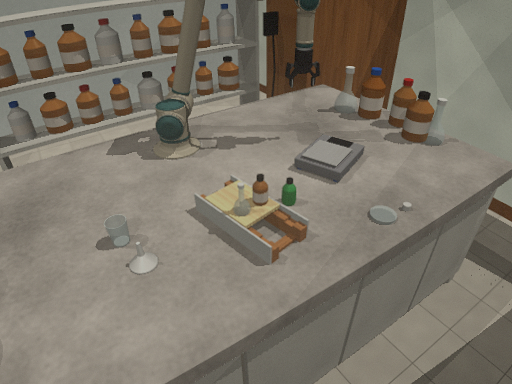

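View pics/top_0.10.png

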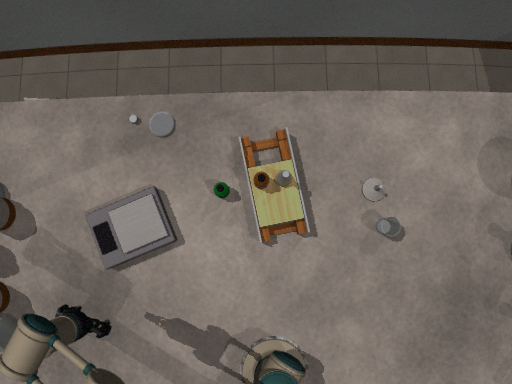

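The scene view shows the stand at about (250,215), with the yellow board carrying the amber bottle (260,190) and the flask (242,200). The top view shows the board at about (275,193), the bottle at (262,180), the flask at (285,178), and the robot base at (275,360). There are two bottle-like items. The amber one at top (262,180) is on the board and is the bottle meant. The green one at (221,190) stands on the bench to its left and is the look-alike. I'll measure next.

```bash
python3 - <<'E'
from h import *
d=np.load('top.npz');W=d['W'];p=d['p']
hsv=cv2.cvtColor(p,cv2.COLOR_BGR2HSV)
reg=np.zeros(p.shape[:2],bool);reg[120:250,232:318]=1
z=W[...,2]
print(np.round(W[200,285],3),np.round(W[60+90,200],3),hsv[200,275],hsv[150,248])
b=reg&(hsv[...,0]>20)&(hsv[...,0]<35)&(hsv[...,1]>60)&(abs(z-.074)<.012)
def rect(m,n):
    q=W[m][:,:2];r=cv2.minAreaRect((q*1000).astype(np.float32));print(n,m.sum(),r,np.round(cv2.boxPoints(r)),'medz',np.median(W[m][:,2]));
rect(b,'board')
s=reg&(z>.035)&(z<.085)
n,l,st,c=cv2.connectedComponentsWithStats(s.astype(np.uint8));k=1+np.argmax(st[1:,4]);rect(l==k,'stand')
for n_,(lo,hi) in dict(tall=(.1,.2)).items():
    m=reg&(z>lo);nn,l,st,c=cv2.connectedComponentsWithStats(m.astype(np.uint8))
    for i in range(1,nn):
        if st[i,4]>5: print(n_,st[i],W[l==i].mean(0),W[l==i][:,2].max())
o=p.copy();o[b]=(255,0,255);o[(s)&~b]=(255,255,0)
cr=lambda a:cv2.resize(a[110:260,220:330],None,fx=3.6,fy=3.6,interpolation=cv2.INTER_NEAREST)
cv2.imwrite('pics/crop1.png',np.hstack([cr(p),cr(o)]))
E
```

```text
[ 0.572 -0.045  0.078] [ 0.762  0.244 -0.002] [ 27  92 158] [ 14 179 141]
board 1931 ((598.0025634765625, -14.843345642089844), (199.61895751953125, 148.89913940429688), 10.140765190124512) [[ 487.   41.]
 [ 513. -106.]
 [ 709.  -71.]
 [ 683.   76.]] medz 0.07399269922702667
stand 3660 ((629.3740234375, -9.462532043457031), (361.0306396484375, 167.79647827148438), 10.402843475341797) [[ 437.   40.]
 [ 467. -125.]
 [ 822.  -59.]
 [ 792.  106.]] medz 0.07213313933116194
tall [277 171  14  14 156] [ 0.64029814 -0.03958801  0.12734752] 0.1801103639218049
tall [254 172  16  17 210] [0.63183709 0.03311995 0.14810275] 0.17715491143462717
```

View pics/crop1.png

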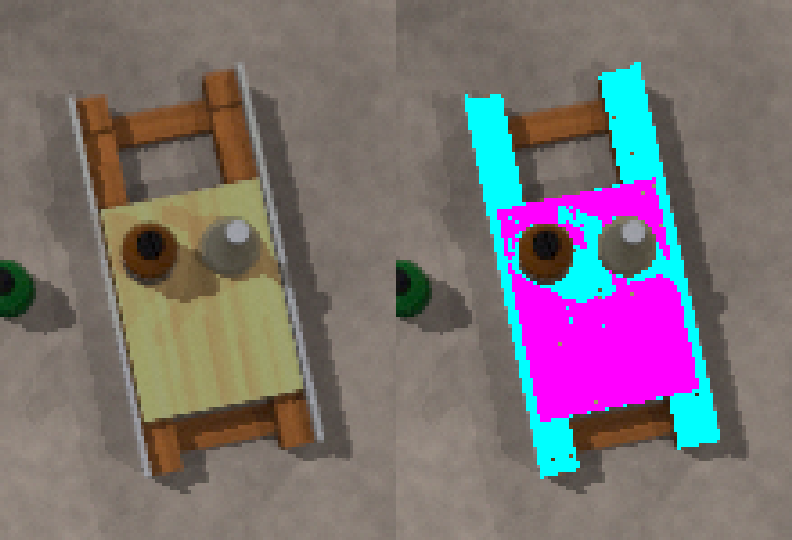

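The measurements agree with the given sizes: board 199.6x148.9, stand 361x167.8, yaw about 0.18. The board is about 92 mm short of home. Next I'll work out the approach in tool axes.

```bash
cat > plan.py <<'E'
from h import *
from scipy.spatial.transform import Rotation as Ro
a=np.deg2rad(10.3);u=np.array([np.cos(a),np.sin(a),0]);v=np.array([-u[1],u[0],0]);S=np.array([.6294,-.0095,0])
def cur():
    s=manip.get_state();return s,np.array(s['position']),Ro.from_quat(np.roll(s['ee_rot'],-1))
def plan(x,y,z):
    s,p,R=cur();T=S+u*x+v*y+[0,0,z]
    best=min((R.inv()*Ro.from_matrix(np.c_[[0,0,-1],sg*v,np.cross([0,0,-1],sg*v)]) for sg in(1,-1)),key=lambda r:r.magnitude())
    q=R.inv().apply(p-S)
    print('now in stand',np.round([(p-S)@u,(p-S)@v,p[2]],4),'delta cm',np.round(R.inv().apply(T-p)*100,2),'dr',np.round(best.as_rotvec(),3),'F',np.round(s['contact_force'],2),'t',s['clock'],'q',np.round(s['qpos'],2))
    print('tool axes cols in stand',np.round(np.c_[u,v,[0,0,1]].T@R.as_matrix(),3).tolist())
E
python3 -c "
from plan import *
plan(-.170,0,.231)"
```

```text
now in stand [-0.292   0.5953  0.2305] delta cm [ 1.000e-02 -4.213e+01  4.379e+01] dr [-0.603 -0.001  0.002] F [-0.09 -0.25  0.31] t 0.1 q [ 1.03  0.28  1.51  0.    1.36 -0.12]
tool axes cols in stand [[-0.001, 0.567, 0.824], [-0.001, 0.824, -0.567], [-1.0, -0.002, -0.0]]
```

```bash
python3 -m creep '{"delta_pos":[[0,-2,2],[0,-5,5.2],[0,-8,8.3],[0,-11,11.4],[0,-14,14.5],[0,-17,17.7],[0,-20,20.8],[0,-23,23.9],[0,-25,26],[0,-26,27]],"dr":[[-0.05,0,0],[-0.11,0,0],[-0.17,0,0],[-0.24,0,0],[-0.3,0,0],[-0.37,0,0],[-0.43,0,0],[-0.5,0,0],[-0.56,0,0],[-0.603,0,0]]}' -1 20; python3 -c "
from plan import *
plan(-.170,0,.231)"
```

```text
clock: 1.1
position: [0.376, 0.1741, 0.2311]
ee_rot: [0.704, -0.064, 0.704, 0.063]
contact_force: [0.0, 1.0, -0.4]
width: 0.0001
now in stand [-0.2165  0.226   0.2311] delta cm [  0.03 -22.6    4.66] dr [-0.    -0.     0.001] F [ 0.02  1.   -0.36] t 1.1 q [ 0.27  0.03  1.81 -0.    1.3  -1.48]
tool axes cols in stand [[-0.0, 0.0, 1.0], [-0.001, 1.0, -0.0], [-1.0, -0.001, -0.0]]
```

```bash
python3 -m creep '{"delta_pos":[[0,-2,0.5],[0,-5,1],[0,-9,2],[0,-13,3],[0,-17,3.6],[0,-20,4.2],[0,-22,4.6],[0,-22.5,4.6],[0,-22.6,4.6],[0,-22.6,4.6]],"dr":[[0,0,0],[0,0,0],[0,0,0],[0,0,0],[0,0,0],[0,0,0],[0,0,0],[0,0,0],[0,0,0],[0,0,0]]}'; python3 -c "
from plan import *
plan(-.170,0,.045)"
```

```text
clock: 2.1
position: [0.4606, -0.0367, 0.2311]
ee_rot: [0.704, -0.063, 0.705, 0.064]
contact_force: [-0.3, -0.4, -0.3]
width: -0.0
now in stand [-0.171   0.0034  0.2311] delta cm [18.61 -0.36  0.11] dr [ 0.001 -0.001 -0.001] F [-0.29 -0.44 -0.31] t 2.1 q [-0.23  0.11  1.73  0.    1.31 -1.98]
tool axes cols in stand [[-0.001, -0.001, 1.0], [0.001, 1.0, 0.001], [-1.0, 0.001, -0.001]]
```

```bash
python3 -m creep '{"delta_pos":[[2,-0.1,0],[5,-0.2,0],[8,-0.35,0],[11,-0.35,0],[13.5,-0.35,0],[15.5,-0.35,0],[17,-0.35,0],[18,-0.35,0],[18.6,-0.35,0],[18.6,-0.35,0]],"dr":[[0,0,0],[0,0,0],[0,0,0],[0,0,0],[0,0,0],[0,0,0],[0,0,0],[0,0,0],[0,0,0],[0,0,0]]}'; python3 -c "
from plan import *
plan(-.146,0,.045)
for n in ('scene','top'):
  im=grab(n);p=im['pixels']
  c=p[160:260,180:320] if n=='scene' else p[110:260,220:330]
  cv2.imwrite('pics/c2_'+n+'.png',cv2.resize(c,(560,400) if n=='scene' else (396,540)))
"
```

```text
clock: 3.1
position: [0.4615, -0.0404, 0.045]
ee_rot: [0.704, -0.064, 0.704, 0.064]
contact_force: [0.4, -0.6, 0.4]
width: -0.0
now in stand [-0.1707 -0.0004  0.045 ] delta cm [-0.    0.04  2.47] dr [ 0.001 -0.001 -0.001] F [ 0.38 -0.6   0.42] t 3.1 q [-0.24  0.3   2.01  0.    0.83 -1.99]
tool axes cols in stand [[-0.001, -0.001, 1.0], [0.001, 1.0, 0.001], [-1.0, 0.001, -0.001]]
```

View pics/c2_scene.png

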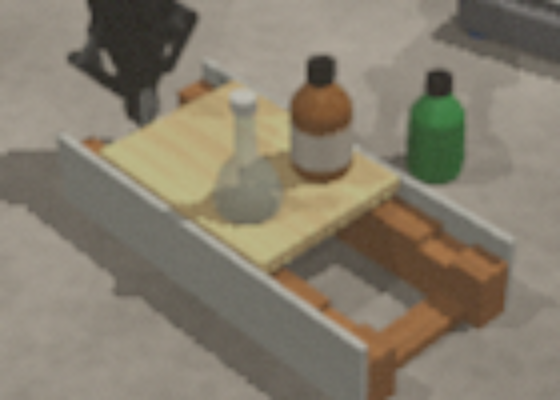

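The enlarged crop shows the shut fingertips at (150,105), behind the board's back edge and between the rails, with the bottle and flask upright. The amber bottle is on the board and the green look-alike is off it. I'll start the push slowly.

```bash
python3 -m creep '{"delta_pos":[[0,0,0.5],[0,0,1.2],[0,0,1.8],[0,0,2.2],[0,0,2.5],[0,0,2.8],[0,0,3.1],[0,0,3.4],[0,0,3.7],[0,0,4.0]],"dr":[[0,0,0],[0,0,0],[0,0,0],[0,0,0],[0,0,0],[0,0,0],[0,0,0],[0,0,0],[0,0,0],[0,0,0]]}'; python3 -c "
from plan import *
plan(-.051,0,.045)"
```

```text
clock: 4.2
position: [0.5013, -0.0337, 0.045]
ee_rot: [0.704, -0.063, 0.704, 0.064]
contact_force: [-1.5, -1.4, -1.3]
width: -0.0002
now in stand [-0.1303 -0.0009  0.045 ] delta cm [0.   0.09 7.93] dr [ 0. -0. -0.] F [-1.48 -1.36 -1.35] t 4.2 q [-0.21  0.35  1.93  0.    0.87 -1.96]
tool axes cols in stand [[-0.0, -0.0, 1.0], [0.0, 1.0, 0.0], [-1.0, 0.0, -0.0]]
```

```bash
python3 -m creep '{"delta_pos":[[0,0,0.3],[0,0,0.7],[0,0,1.1],[0,0,1.5],[0,0,1.9],[0,0,2.3],[0,0,2.7],[0,0,3.1],[0,0,3.5],[0,0,3.9]],"dr":[[0,0,0],[0,0,0],[0,0,0],[0,0,0],[0,0,0],[0,0,0],[0,0,0],[0,0,0],[0,0,0],[0,0,0]]}'; cat > bd.py <<'E'
from plan import *
def board():
    im=grab('top');W=cloud(im);p=im['pixels'];hsv=cv2.cvtColor(p,cv2.COLOR_BGR2HSV);z=W[...,2]
    m=np.zeros(z.shape,bool);m[100:250,232:318]=1
    m&=(hsv[...,0]>20)&(hsv[...,0]<35)&(hsv[...,1]>60)&(abs(z-.072)<.014)
    r=cv2.minAreaRect((W[m][:,:2]*1000).astype(np.float32));c=np.array([*r[0],0])/1000-S
    print('board in home',np.round([c@u-.06,c@v,np.median(z[m])-.014-.053],4),r)
E
python3 -c "
from bd import *
plan(-.051,0,.045);board()"
```

```text
clock: 5.2
position: [0.5399, -0.0268, 0.0453]
ee_rot: [0.704, -0.064, 0.704, 0.064]
contact_force: [-1.4, 0.2, -0.2]
width: 0.0
now in stand [-0.0911 -0.001   0.0453] delta cm [0.03 0.1  4.01] dr [ 0.  0. -0.] F [-1.36  0.16 -0.24] t 5.2 q [-0.18  0.4   1.84  0.    0.9  -1.93]
tool axes cols in stand [[0.0, -0.0, 1.0], [0.0, 1.0, 0.0], [-1.0, 0.0, 0.0]]
board in home [-0.0401  0.0002  0.0071] ((648.9827880859375, -5.720451354980469), (198.78968811035156, 149.9975128173828), 10.867683410644531)
```

```bash
python3 -m creep '{"delta_pos":[[0,0,0.3],[0,0,0.7],[0,0,1.1],[0,0,1.5],[0,0,1.9],[0,0,2.3],[0,0,2.6],[0,0,2.9],[0,0,3.1],[0,0,3.3]],"dr":[[0,0,0],[0,0,0],[0,0,0],[0,0,0],[0,0,0],[0,0,0],[0,0,0],[0,0,0],[0,0,0],[0,0,0]]}'; python3 -c "
from bd import *
plan(-.051,0,.045);board()"
```

```text
clock: 6.25
position: [0.5721, -0.0209, 0.0453]
ee_rot: [0.704, -0.064, 0.704, 0.064]
contact_force: [-3.6, -0.7, 1.5]
width: 0.0001
now in stand [-0.0584 -0.001   0.0453] delta cm [0.03 0.1  0.74] dr [ 0. -0. -0.] F [-3.61 -0.75  1.51] t 6.25 q [-0.16  0.43  1.77 -0.    0.94 -1.91]
tool axes cols in stand [[-0.0, -0.0, 1.0], [0.0, 1.0, 0.0], [-1.0, 0.0, -0.0]]
board in home [-0.0071  0.0002  0.007 ] ((681.3929443359375, 0.12921142578125), (198.3970947265625, 149.14700317382812), 10.418620109558105)
```

```bash
python3 -m creep '{"delta_pos":[[0,0,0.1],[0,0,0.2],[0,0,0.3],[0,0,0.4],[0,0,0.5],[0,0,0.55],[0,0,0.6],[0,0,0.65],[0,0,0.65],[0,0,0.65]],"dr":[[0,0,0],[0,0,0],[0,0,0],[0,0,0],[0,0,0],[0,0,0],[0,0,0],[0,0,0],[0,0,0],[0,0,0]]}'; python3 -c "
from bd import *
plan(-.051,0,.045);board()"
```

```text
clock: 7.3
position: [0.5784, -0.0198, 0.0453]
ee_rot: [0.704, -0.064, 0.704, 0.064]
contact_force: [-2.9, -0.5, 0.3]
width: 0.0001
now in stand [-0.052  -0.001   0.0453] delta cm [0.03 0.1  0.1 ] dr [ 0.001 -0.     0.   ] F [-2.94 -0.51  0.32] t 7.3 q [-0.15  0.44  1.76 -0.    0.94 -1.91]
tool axes cols in stand [[-0.0, -0.001, 1.0], [-0.0, 1.0, 0.001], [-1.0, -0.0, -0.0]]
board in home [-0.0004 -0.0002  0.    ] ((688.1107788085938, 0.9807357788085938), (198.59796142578125, 149.04443359375), 10.445012092590332)
```

The board has dropped 7 mm (z about 0.000 relative to home) and sits within about 0.5 mm of home. I'll back off along the rails, then go up.

```bash
python3 -m creep '{"delta_pos":[[0,0,-0.2],[0,0,-0.6],[0,0,-1.4],[0,0,-2.6],[0,0,-4],[0,0,-5.4],[0,0,-6.6],[0,0,-7.4],[0,0,-7.8],[0,0,-8]],"dr":[[0,0,0],[0,0,0],[0,0,0],[0,0,0],[0,0,0],[0,0,0],[0,0,0],[0,0,0],[0,0,0],[0,0,0]]}' && python3 -m creep '{"delta_pos":[[-1,0,0],[-3,0,0],[-6,0,-1],[-9,0,-2],[-12,0,-3],[-14,0,-4],[-15,0,-4.5],[-15.5,0,-5],[-15.5,0,-5],[-15.5,0,-5]],"dr":[[0,0,0],[0,0,0],[0,0,0],[0,0,0],[0,0,0],[0,0,0],[0,0,0],[0,0,0],[0,0,0],[0,0,0]]}'; python3 -c "
from bd import *
plan(-.051,0,.045);board()
im=grab('scene');W=cloud(im)
cv2.imwrite('pics/c3.png',cv2.resize(im['pixels'][150:280,90:320],(690,390)))
W=cloud(manip.get_image('top'))
z=W[...,2];p=W-S
X=p@u-.06;Y=p@v
for x in(-.08,-.04,.0,.085):
  m=(abs(X-x)<.008)&(abs(Y)<.06)&(z<.085)&(z>.05);print(x,m.sum(),np.median(z[m]))
"
```

```text
clock: 8.35
position: [0.4996, -0.0343, 0.0455]
ee_rot: [0.704, -0.064, 0.704, 0.063]
contact_force: [-0.0, -0.4, 0.9]
width: -0.0002
clock: 9.35
position: [0.4503, -0.043, 0.1994]
ee_rot: [0.704, -0.063, 0.705, 0.064]
contact_force: [-0.2, -0.3, -0.8]
width: 0.0
now in stand [-0.1822 -0.0009  0.1994] delta cm [15.43  0.07 13.14] dr [ 0.    -0.001 -0.001] F [-0.24 -0.27 -0.81] t 9.35 q [-0.25  0.11  1.8   0.    1.23 -2.  ]
tool axes cols in stand [[-0.001, -0.0, 1.0], [0.001, 1.0, 0.0], [-1.0, 0.001, -0.001]]
board in home [-0.0011 -0.      0.    ] ((687.3358154296875, 1.010894775390625), (200.8659210205078, 149.00804138183594), 10.544902801513672)
-0.08 173 0.06695330908533233
-0.04 171 0.06726001101547385
0.0 171 0.06709935790870111
0.085 154 0.06690211588264061
```

View pics/c3.png

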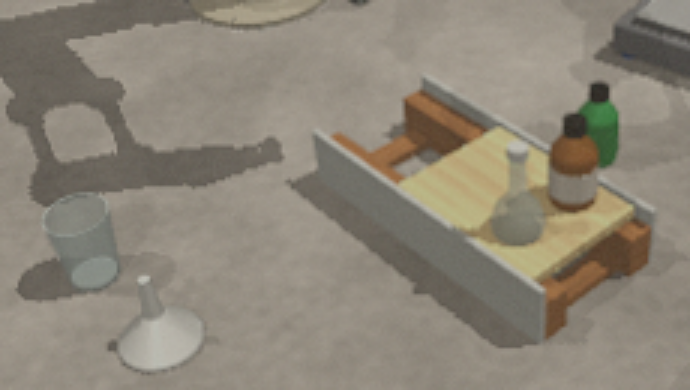

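The crop shows the board seated, the bottle at (573,165) and flask at (516,200) upright on it, the beaker and funnel in place, and the robot clear. The deck is level at 67 mm along its whole length. I'm handing in.

```bash
python3 -c "
from rig import manip
print(manip.sign_off())"
```

```text
the job is handed in; nothing more can be done
None
```

The board is seated in the notches. I pushed it about 92 mm along the rails with the shut fingertips, slowing to about 1 mm per row at the end. Then I backed the hand straight out, raised it clear and handed the job in at about 9.5 s.

- **Board position:** the last top-camera check put it about -1 mm along the rails from home, 0 mm across and 0 mm in height. Camera calibration is only good to about 2 mm. The deck top read 67 mm along its whole length, so the board lies level.
- **Bottle, flask and bench:** the bottle and flask stood upright on the board. The beaker and funnel looked undisturbed, but I did not measure their positions. The arm did not go near the balance.
- **Robot:** clear of everything, with only noise-level force on the tool.
- **Drop seen, not felt:** I confirmed the drop from the 7 mm fall in camera depth. The tool force never rose sharply: readings at the end of each move stayed at about 1.4 to 3.6 N while pushing, partly below the stated 3 to 11 N. I stopped as soon as the board dropped, without pressing on against the notch walls.

No check failed.

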